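Register a bar in the drilling jig and hold the sprung drill guide at the mark

TASK

Push the flat aluminium bar on the plywood drilling jig snug against its locating pins, so that it lies flat along the two side pins and touches the end pin, while the sprung drill guide is still fully home. Then pull the drill-guide slide out by its upright post until its pointer lines up with the tip of the marker on the scale, and finish still holding it steady there for drilling: do not let go, because the spring pulls it back. Leave the bar against its pins and the other things on the table where they are.

Things in the scene. Friction and masses are not known exactly. Their poses are not given: they have to be found in the camera images.
- jig: Plywood drilling jig fixed to the table, board 240 x 220 x 15 mm; origin at the centre of its underside, on the table. x points away from the robot (yaw within 0.3 rad), y left, z up. The bar is registered by three steel pins at its right; left of them, between end blocks at x = 113 and -68 mm (tops at z = 39 mm), the drill-guide slide runs along x on two rods; left of that is the scale strip.
- end_pin (a point): Foot of the end pin's axis on the board (z = 15 mm), at (65, -30) mm in the jig's frame; steel, 10 mm diameter, 14 mm high. The bar's far end goes against its robot side. Axes as the jig's.
- side_pin (a point): Foot of the nearer side pin's axis on the board, at (-30, -10) mm in the jig's frame; the other side pin is 70 mm farther along x, at (40, -10). Both steel, 10 mm diameter, 14 mm high. The bar's left long side goes against their -y (right) side. Axes as the jig's.
- bar_seat (a point): Where the centre of the bar's underside lies when the bar touches all three pins: at (5, -30, 15) mm in the jig's frame; axes as the jig's.
- bar: Loose flat aluminium bar, 110 (x) x 30 (y) x 10 mm high, about 0.09 kg, lying on the board near the pins, touching none: 10 to 30 mm short of its seat along the jig's x, 16 to 30 mm to the -y side of it, turned by up to 0.22 rad. Origin at the centre of its underside, x along its length.
- slide (a joint): Travel of the drill-guide slide in m: 0 = home (far from the robot), grows as it is pulled along the jig's -x towards the robot, to a stop at 0.09. A spring pulls it home with about 3.6 N at 0, rising 90 N per m (9 N at 0.06). It carries an arm with a drill bush to its right that passes 4 mm over the bar (underside z = 29 mm); at home this is beyond the bar's seat.
- post (a point): Grip point on the axis of the slide's upright round steel post, 16 mm diameter; the post's top is 16 mm above this point, the carriage's top (44 x 50 mm, z = 43 mm over the table) 29 mm below it. At home it lies at (85, 45, 72) mm in the jig's frame. Axes as the jig's.
- pointer (a point): Tip of the small steel pointer on the slide's +y side, at (85, 87, 31) mm in the jig's frame when home; it moves with the slide. Axes as the jig's.
- marker_tip (a point): Tip of the dark marker (18 x 12 mm block, 22 mm high with its thumb screw) clamped to the scale strip, 40 to 70 mm from the pointer's home along the jig's -x, with its tip towards the pointer's path. It cannot be moved. It lines up with the pointer when both have the same x in the jig's frame. Axes as the jig's.
- line_spool_b: Bystander: white spool of line, 64 mm diameter, 23 mm high, to the right of the jig; leave it. Origin at the centre of its underside.
- reel_oil: Bystander: standing oil bottle with a nozzle, 31 mm diameter, 95 mm high, right of the jig; leave it. Origin at the centre of its underside.
- shot_tin: Bystander: round tin, 51 mm diameter, 19 mm high, in front of the jig (robot side); leave it. Origin at the centre of its underside.
- plug_old: Bystander: old wooden plug lure, 71 x 42 x 18 mm, in front of the jig (robot side); leave it. Origin at the centre of its underside.
- clip_a: Bystander: small plastic line clip, 26 x 32 x 10 mm, lying on the near left corner of the jig board; leave it. Origin at the centre of its underside.
- pliers: Bystander: long-nose pliers, 159 x 45 x 10 mm, lying at the right side of the table; leave them. Origin at the centre of the underside.
Mind the look-alikes: they are no part of the job. There is more than one size of the bar; the one meant has the size given above.

How it is judged:
On the way, in this order (a step that is already met when the one before it is completed fails the run):
1. the bar lies against the two side pins and the end pin, with the drill guide still home (x of bar in the frame of bar_seat between -0.0025 and 0.0025 m and y of bar in the frame of bar_seat between -0.0025 and 0.0025 m and z of bar in the frame of bar_seat between -0.003 and 0.003 m and angle between the x axis of bar and the x axis of jig, either way round below 0.04 rad and angle between bar's own z axis and vertical below 0.05 rad and value of joint slide below 0.004 m), for 0.2 s.
2. the slide is held by the fingers with its pointer at the marker (x of pointer in the frame of marker_tip between -0.004 and 0.004 m and contact force between the fingers and slide above 2 N and velocity of joint slide between -0.01 and 0.01 m/s), for 0.3 s.
At the end, for the whole second after the job is handed in: The fingers still hold the slide (more than 2 N) with its pointer within 4 mm of the marker tip along the scale and at rest, and the bar lies flat on the board within 2.5 mm of touching the side pins and the end pin, aligned with the jig to 0.04 rad (all of step 2 and x of bar in the frame of bar_seat between -0.0025 and 0.0025 m and y of bar in the frame of bar_seat between -0.0025 and 0.0025 m and z of bar in the frame of bar_seat between -0.003 and 0.003 m and angle between the x axis of bar and the x axis of jig, either way round below 0.04 rad and angle between bar's own z axis and vertical below 0.05 rad); the arm keeps its last pose, push and grip.
It fails at once if a bystander was moved by more than 20 mm (distance of any of clip_a, line_spool_b, reel_oil, shot_tin, plug_old, pliers from where it was at the start of the episode above 0.02 m).
It also fails if it takes over 54 s, if anything falls off the work surface, if the arm or the gripper's body presses on something with over 40 N, if the wrist force passes 120 N, or if a joint passes its speed limit or range.

ROBOT

A 6-joint arm with a two-finger parallel gripper is mounted at the origin on a cart in front of the work surface, level with it; the furniture and walls round the work are solid. World frame = base frame: x ahead of the robot, y to its left, z up, the work surface at z = 0. Lengths are in m, angles in rad, forces in N, time in s.
With the tool pointing down it reaches from about 0.35 to 0.775 m from the base axis. Payload 5.5 kg.
Tool frame: the origin (TCP) lies where the fingers leave the gripper's body, on its centre line; the fingertips stand env.tip_reach ahead of it and the grasp point (between the pads) lies 54 mm ahead of it (env.tip_reach is the distance from the TCP to the fingertips, in m); z points along the fingers, y is the line along which they close (so a half turn about z gives the same grasp; the last joint's range is limited). The gripper opens to 85 mm and grips with 20 to 120 N. Pads are 22 mm wide; open, the fingers measure 114 mm over their backs; the gripper's body (76 mm by 85 mm) begins 54 mm behind the grasp point. The pads swing forward as they close: fully open they stand 13 mm farther back than shut.
Start: joints at [-1.392, 0.313, 0.046, 1.304, 0, 1.431], TCP at [0.18, -0.546, 0.304] pointing down, gripper open.
Joint ranges: [-2.76, 2.76], [-0.86, 1.69], [-1.03, 1.26], [-2.2, 2.34], [-1.47, 1.5], [-3.14, 3.14]. Speed limits (rad/s): [2.57, 2.57, 3.14, 3.14, 3.14, 3.14].

INTERFACE

Orientations are given as a unit quaternion [w, x, y, z].
In Python, from workcell import status, optics, hand_in, env gives the robot as it stands.
- The arm moves only by the shell command python3 -m handwheel 'ROWS' [FORCE]. ROWS is a JSON object whose one key "deltas" holds a list of rows, each a list of 5 numbers: the opening, from -1 (shut) to 1 (fully open), then the shift along the tool's x, y, z in units of 40 mm (1.0 is 40 mm), then the turn about the tool's z in units of 10 degrees (1.0 is 10 degrees). In form: {"deltas": [[jaw, x, y, z, roll], ...]}. A call has 1 to 20 rows; each row shifts and turns the commanded pose from where the row before left it, along the tool's axes as they then stand; what a row does not reach is not made up. A row lasts 1/8 s, in which the tool goes at most 62.5 mm and 10.7 degrees, less where a joint would pass 70% of its speed; a pose out of reach is approached as far as the arm can. A call is refused whole if a number of a shift passes 1 or a number of a turn 1, either way. A call with a gripper value outside its range is refused whole. The fingers move at their own pace and stop on an object; FORCE is the grip in N (left out, the last holds). Time passes only in rows, so rows that do not move let the fingers close. It gives the time, the measured TCP pose, the force, the opening and the grip force at its end, in the units of the state.
- status.get_state(): the state, without advancing time (a new reading comes with each control period).
- optics.read_camera(name): name is "scene" or "top"; returns a dict with "frame" (420x560x3 uint8, red, green, blue), "depth" (420x560 float32, m along the optical axis (not along the pixel's ray), 0 where there is no reading), "vfov" (degrees; the focal length in pixels is half the picture's height over the tangent of half this angle, whatever the lens; pixels are square), "cx", "cy" (the principal point, pixels), "origin" and "attitude" of the camera in the world. Camera axes: x right, y down, z forward; pixel columns grow to the right and rows downward; lengths in m; the calibration is good to about 2 mm. A picture is of the moment at which its call begins.
- hand_in(): hands the job in; it is judged then, once.
The state is a dict: "clock": time; "joint_pos": joint angles; "qvel": joint speeds; "tau": joint torques, N m; "tcp_pos": TCP position; "orientation": TCP orientation; "wrist_force": force on the tool from outside, world axes, zero at the start; "ft_torque": the same for the moment, N m; "finger_gap": finger opening in m; "grip_force": force on a finger pad.
Only numpy, scipy, OpenCV 4.12 (cv2) and the standard library are available. Lean on these libraries where they do the work, as an engineer would, in place of code of your own. Each camera call takes 0.05 s, during which the arm holds its last target. There are 200 camera calls.

## Working session

There is one attempt and no reset: what is moved stays moved. The work goes in short steps, Python scripts to look and compute and a shell command to move; the robot and the scene stay as the last step left them, time stands still between calls to the robot, and variables do not carry over. Pictures are saved under pics/ and viewed, at most 10 in all, crops included, and the job is handed in when it is done.

```bash
ls; mkdir -p pics; cat > h.py <<'E'
import numpy as np,cv2
from workcell import status,optics,env
from scipy.spatial.transform import Rotation as R
def cam(n):
    d=optics.read_camera(n); f=d['frame']; H=f.shape[0]
    d['f']=H/2/np.tan(np.radians(d['vfov'])/2)
    a=np.array(d['attitude'],float)
    d['R']=a if a.shape==(3,3) else R.from_quat(a[[1,2,3,0]]).as_matrix()
    d['o']=np.array(d['origin']); return d
def ray(d,u,v):
    return d['R']@np.array([(u-d['cx'])/d['f'],(v-d['cy'])/d['f'],1])
def onz(d,u,v,z):
    r=ray(d,u,v); return d['o']+r*(z-d['o'][2])/r[2]
def proj(d,p):
    c=d['R'].T@(np.array(p)-d['o']); return d['f']*c[:2]/c[2]+[d['cx'],d['cy']]
def save(d,name,box=None,s=1):
    im=d['frame'][:,:,::-1]
    if box: u0,v0,u1,v1=box; im=im[v0:v1,u0:u1]
    cv2.imwrite('pics/'+name,cv2.resize(im,None,fx=s,fy=s,interpolation=cv2.INTER_CUBIC))
def cloud(d):
    v,u=np.mgrid[:d['depth'].shape[0],:d['depth'].shape[1]]
    z=d['depth']; c=np.stack([(u-d['cx'])/d['f']*z,(v-d['cy'])/d['f']*z,z],-1)
    return c@d['R'].T+d['o']
E
python3 - <<'E'
from h import *
print(status.get_state(),env.tip_reach)
for n in('top','scene'):
    d=cam(n); save(d,n+'0.png'); print(n,d['o'],d['R'],d['f'],d['cx'],d['cy'],d['attitude'])
    np.savez(n+'0.npz',**{k:d[k] for k in('frame','depth','o','R','f','cx','cy')})
E
```

```text
pics
{'clock': 0.0, 'joint_pos': array([-1.39159272e+00,  3.13967695e-01,  4.49954440e-02,  1.30358479e+00,
       -2.91585961e-05,  1.43119585e+00]), 'qvel': array([ 0.002503  ,  0.00017498, -0.00034934,  0.00038319, -0.00058754,
       -0.00140236]), 'tau': array([-1.50832500e-03, -4.80634654e+01,  2.98526680e+01,  1.92530744e-02,
       -3.50912742e-04,  1.61718685e-05]), 'tcp_pos': array([ 0.18014043, -0.54566328,  0.30303409]), 'orientation': array([-8.79894524e-04,  9.87321988e-01,  1.58727806e-01, -3.20077178e-05]), 'wrist_force': array([0.14769631, 0.56394694, 0.05698514]), 'ft_torque': array([ 0.02346838, -0.02410278,  0.01876361]), 'grip_force': 0.0, 'finger_gap': 0.08544014816667567} 0.0726
top [ 0.40214431 -0.23551108  0.94234338] [[-0.00587164 -0.98878154  0.14925346]
 [-0.99998091  0.00551848 -0.00278024]
 [ 0.0019254  -0.14926693 -0.98879506]] 393.06074038704287 277.4379892858472 211.84910676458097 [ 0.05208592 -0.70310116  0.70713952 -0.05375431]
scene [ 0.0438225  -1.15476118  0.76375976] [[ 8.86128041e-01 -2.48959961e-01  3.90891330e-01]
 [-4.63440493e-01 -4.76138434e-01  7.47338679e-01]
 [ 6.09773122e-05 -8.43392631e-01 -5.37297745e-01]] 450.2744804153536 276.8563059101525 215.74101524172215 [-0.46708989  0.85140534 -0.20918369  0.11479618]
```

View pics/top0.png

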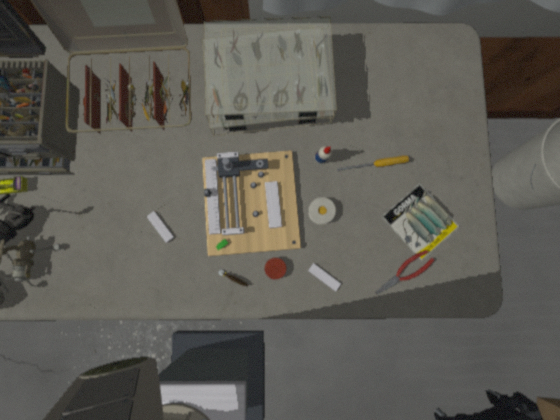

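View pics/scene0.png

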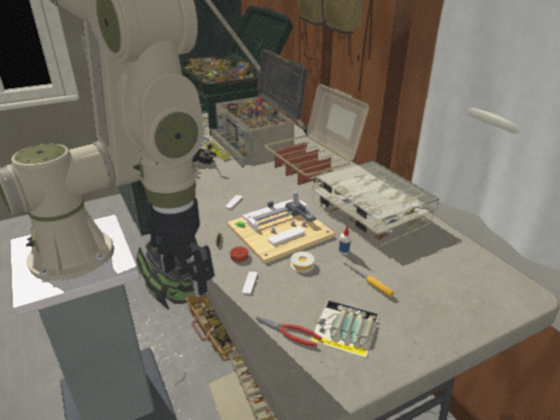

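The top view shows the jig board at about (250,203). There are three bar candidates: (274,204) on the board by the pins, (160,227) on the table to the left, and (324,277) on the table in front. The one on the board fits the description, so I'll confirm it in a crop.

```bash
python3 - <<'E'
from h import *
d=cam('top'); save(d,'jig0.png',(190,140,345,295),3.8)
P=cloud(d)
b,m=None,None
g=cv2.cvtColor(d['frame'],cv2.COLOR_RGB2HSV)
print('bar',g[200,274],'board',g[230,285],'table',g[180,180], 'depth z at bar',P[204,274],P[230,290],P[160,229],P[165,240])
w=((g[:,:,1]<60)&(g[:,:,2]>170)).astype(np.uint8)
for c in cv2.findContours(w,cv2.RETR_EXTERNAL,cv2.CHAIN_APPROX_NONE)[0]:
    if cv2.contourArea(c)>150:
        r=cv2.minAreaRect(c); z=np.median(P[int(r[0][1]),int(r[0][0]),2])
        print(r, [onz(d,*q,max(z,0)).round(4).tolist()for q in cv2.boxPoints(r)],z)
E
```

```text
bar [120   4 172] board [ 20  92 167] table [ 24  22 115] depth z at bar [ 0.55948785 -0.23006051  0.02477948] [ 0.49832799 -0.26758697  0.01625145] [ 0.65185962 -0.12889341  0.07910373] [ 0.65039361 -0.15036337  0.04160708]
((198.0, 396.5), (19.0, 72.0), 90.0) [[0.1437, 0.0263, 0.0], [0.1426, -0.1371, 0.0], [0.102, -0.1376, 0.0], [0.103, 0.0248, -0.0]] -0.001164108842366618
((210.95938110351562, 214.4314727783203), (33.34362030029297, 7.409693241119385), 85.91438293457031) [[0.5748, -0.0689, 0.0242], [0.576, -0.0864, 0.0242], [0.4966, -0.0934, 0.0242], [0.4955, -0.0761, 0.0242]] 0.024160335695660118
((271.6995544433594, 203.49606323242188), (44.28230667114258, 10.802499771118164), 83.1572265625) [[0.6125, -0.2057, 0.0251], [0.6155, -0.2313, 0.0251], [0.5097, -0.2432, 0.0251], [0.5068, -0.218, 0.0251]] 0.025083902710204442
```

View pics/jig0.png

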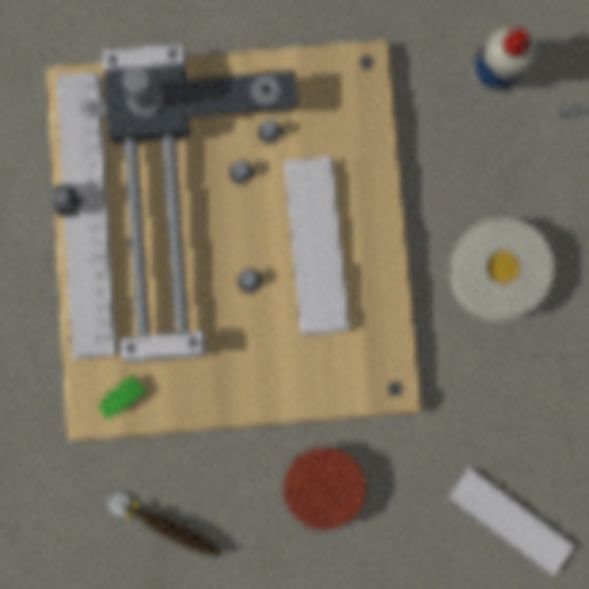

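The crop confirms the target: bar 110 x 30 mm at crop (317,245), lying right of three pins at (269,131), (242,171) and (249,280). The slide is home, with its post at (140,95) and pointer near (95,107). The marker is at (68,198). The two bars on the table are look-alikes. Next I'll measure the jig and the pins in both views.

```bash
cat > jig.py <<'E'
from h import *
def load(n):
    z=np.load(n+'0.npz'); return {k:z[k] for k in z.files}
def board(d):
    g=cv2.cvtColor(d['frame'],cv2.COLOR_RGB2HSV)
    m=((g[:,:,0]>10)&(g[:,:,0]<28)&(g[:,:,1]>70)&(g[:,:,2]>90)).astype(np.uint8)
    m=cv2.morphologyEx(m,cv2.MORPH_OPEN,np.ones((3,3)))
    cs=[c for c in cv2.findContours(m,cv2.RETR_EXTERNAL,cv2.CHAIN_APPROX_NONE)[0]]
    seed=cs and min(cs,key=lambda c:np.linalg.norm(c.mean(0)[0]-proj(d,[.56,-.19,.015]))-cv2.contourArea(c)*.02)
    return seed
E
python3 - <<'E'
from jig import *
for n in('top','scene'):
    d=load(n); c=board(d); q=np.array([onz(d,*p[0],.015)[:2] for p in c],np.float32)
    r=cv2.minAreaRect(q*1000); print(n,cv2.contourArea(c),r,cv2.boxPoints(r).round(1).tolist())
d=load('scene'); save(d,'scene_jig.png',(215,175,345,275),5.5)
P=cloud(load('top'))
m=(abs(P[:,:,0]-.55)<.16)&(abs(P[:,:,1]+.2)<.13)&(P[:,:,2]>.06); print('post',m.sum(),np.median(P[m],0),P[m].max(0))
E
```

```text
top 5605.5 ((566.7205810546875, -173.6640625), (239.64715576171875, 220.3321990966797), 4.417585372924805) [[438.79998779296875, -73.0999984741211], [455.70001220703125, -292.70001220703125], [694.7000122070312, -274.29998779296875], [677.7000122070312, -54.599998474121094]]
scene 2152.5 ((564.3785400390625, -180.55747985839844), (247.81663513183594, 234.63604736328125), 4.463005065917969) [[431.70001220703125, -73.19999694824219], [450.0, -307.20001220703125], [697.0, -287.8999938964844], [678.7999877929688, -54.0]]
post 1010 [ 0.40214431 -0.23551108  0.94234338] [ 0.6569604  -0.11399977  0.94234338]
```

View pics/scene_jig.png

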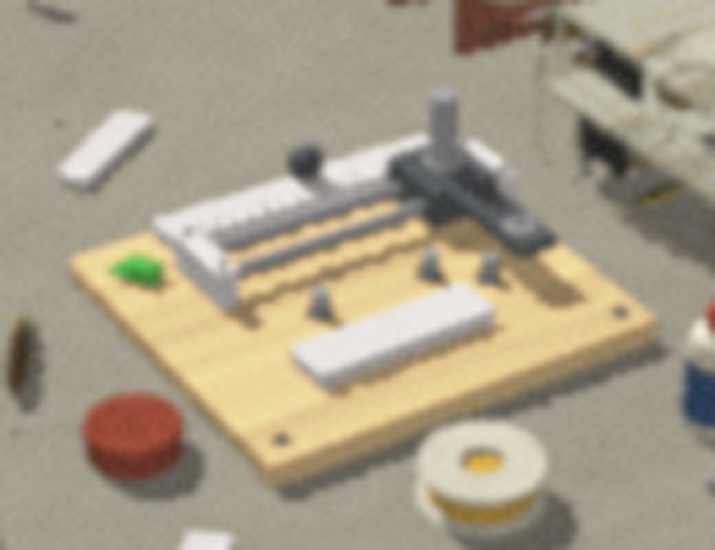

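The scene crop shows the same layout: pins at (320,290), (431,252) and (490,255), post top at (444,93), marker at (305,160) and bar at (395,335). I'll triangulate the pins, post top and bar across both views as a check, then work out the moves.

```bash
cat >> jig.py <<'E'
J=np.array([.5667,-.1737]);YAW=np.radians(4.42)
cj,sj=np.cos(YAW),np.sin(YAW); RJ=np.array([[cj,-sj,0],[sj,cj,0],[0,0,1]])
def w2j(p): return (RJ.T@(np.array(p)-[*J,0]))*1000
def j2w(p): return RJ@(np.array(p)/1000)+[*J,0]
def tri(ds,uvs):
    A=[];b=[]
    for d,q in zip(ds,uvs):
        r=ray(d,*q);r/=np.linalg.norm(r);M=np.eye(3)-np.outer(r,r);A.append(M);b.append(M@d['o'])
    return np.linalg.lstsq(np.vstack(A),np.hstack(b),rcond=None)[0]
def tool():
    s=status.get_state();q=s['orientation'];Rt=R.from_quat(np.array(q)[[1,2,3,0]]).as_matrix();return s,Rt
def go(target_j,yaw_y=None):
    """deltas in tool units so TCP gets to target (jig mm)"""
    s,Rt=tool();t=j2w(target_j);dl=Rt.T@(t-s['tcp_pos'])
    xt=np.degrees(np.arctan2(*Rt[:2,0][::-1]))
    print('tcp jig',w2j(s['tcp_pos']).round(1),'delta units',(dl/.04).round(3),'tool x yaw rel jig deg',round(xt-np.degrees(YAW),2),'F',s['wrist_force'].round(1),'gap',round(s['finger_gap'],4),'grip',s['grip_force'],'t',s['clock'])
E
python3 - <<'E'
from jig import *
t,s=load('top'),load('scene')
T=lambda u,v:(u/3.8+190-.4,v/3.8+140-.4)
S=lambda u,v:(u/5.5+215-.4,v/5.5+175-.4)
for n,a,b in[('near',(249,280),(321,292)),('far',(241,171),(431,253)),('end',(269,131),(490,255)),('posttop',(133,82),(444,93)),('marker',(66,197),(305,150)),
 ('bar nl',(302,333),(0,0)),('bar fl corner',(286,161),(455,287)),('bar fr',(331,158),(493,303)),('bar nr',(347,330),(322,372)),('bar nl',(300,333),(293,350))]:
    if b!=(0,0): print(n,w2j(tri([t,s],[T(*a),S(*b)])).round(1), 'scale plane24',w2j(onz(t,*T(*a),.025)).round(1))
# bar by mask in top
g=cv2.cvtColor(t['frame'],cv2.COLOR_RGB2HSV);w=((g[:,:,1]<50)&(g[:,:,2]>135)).astype(np.uint8)
for c in cv2.findContours(w,cv2.RETR_EXTERNAL,cv2.CHAIN_APPROX_NONE)[0]:
    if cv2.pointPolygonTest(c,(272,204),False)>0:
        q=np.array([w2j(onz(t,*p[0],.025))[:2] for p in c],np.float32);print('bar',cv2.minAreaRect(q))
P=cloud(t);print('z bar',np.median(P[190:215,270:274,2]),'board',np.median(P[235:245,250:280,2]),'strip',np.median(P[205:225,209:213,2]))
# marker & pointer crop
save(t,'mk.png',(198,148,238,188+20),12); 
print('pred pointer',proj(t,j2w([85,87,31])),'marker m',[proj(t,j2w([85-x,92,31])) for x in(40,70)])
go([0,-30,150])
E
```

```text
near [-30.3  -9.9  29.8] scale plane24 [-30.   -9.5  25. ]
far [ 38.9 -10.3  30.6] scale plane24 [39.3 -9.6 25. ]
end [ 63.3 -29.9  31.5] scale plane24 [ 63.6 -29.1  25. ]
posttop [84.3 46.7 89.1] scale plane24 [102.4  54.3  25. ]
marker [26.7 97.8 45.2] scale plane24 [ 31.8 100.8  25. ]
bar fl corner [ 41.1 -37.   23.7] scale plane24 [ 43.4 -38.3  25. ]
bar fr [ 41.9 -66.4  29.5] scale plane24 [ 43.  -66.6  25. ]
bar nr [-65.7 -67.8  26.6] scale plane24 [-66.2 -67.5  25. ]
bar nl [-64.9 -38.5  22.5] scale plane24 [-65.6 -38.4  25. ]
bar ((-11.386985778808594, -52.32898712158203), (110.87252807617188, 29.661436080932617), 1.1135022640228271)
z bar 0.024744377122730365 board 0.01477514149457021 strip 0.026662491602065463
pred pointer [211.035236   168.64300722] marker m [array([209.90271551, 185.17959183]), array([210.63316244, 197.59378305])]
tcp jig [-414.1 -341.2  303.2] delta units [11.912 -5.071  3.84 ] tool x yaw rel jig deg 13.84 F [-0.3  0.2 -0.1] gap 0.0857 grip 0.0 t 0.15
```

View pics/mk.png

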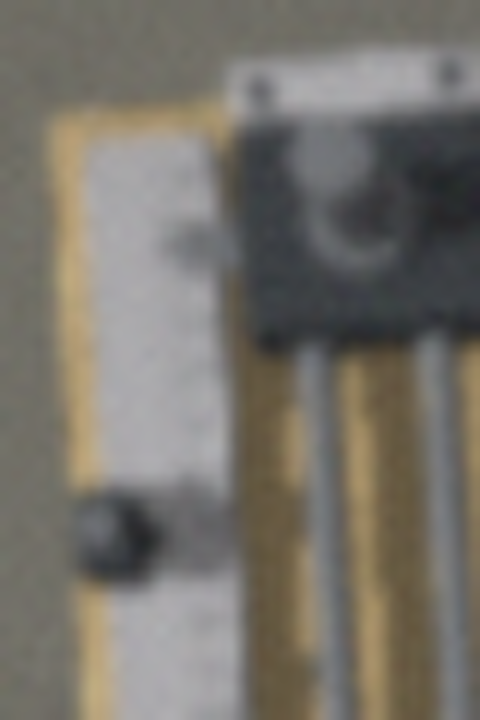

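The jig pose is confirmed by the pins: yaw 4.42°, errors about 1 mm. In the jig frame the bar is at (-11.4, -52.3) and turned +1.1°. The marker screw is at crop (118,535), at about x = 27. I'll move now, aligning the yaw on the way.

```bash
python3 -m handwheel '{"deltas": [[1,0.5,0,0,0.7],[1,1,0,0,0.684],[1,1,0,0,0],[1,1,0,0,0],[1,1,0,0,0],[1,1,0,0,0],[1,0,0,0,0]]}' 40; python3 -c "
from jig import *
go([-5,-52,150])"
```

```text
clock: 1.02
tcp_pos: [0.4004, -0.5188, 0.3028]
orientation: [-0.001, 0.999, 0.04, -0.0]
wrist_force: [-0.9, -0.2, 0.5]
finger_gap: 0.0857
grip_force: 0.0
tcp jig [-192.4 -331.2  302.8] delta units [ 4.711 -6.959  3.827] tool x yaw rel jig deg 0.22 F [-0.9 -0.2  0.5] gap 0.0857 grip 0.0 t 1.025
```

```bash
python3 -m handwheel '{"deltas": [[1,0.7,-1,0,0],[1,0.7,-1,0,0],[1,0.7,-1,0,0],[1,0.7,-1,0.5,0],[1,0.7,-1,0.8,0],[1,0.7,-1,0.8,0],[1,0.5,-0.96,0.8,0.02],[1,0,0,0.9,0],[1,0,0,0,0],[1,0,0,0,0]]}'; python3 -c "
from jig import *
go([-5,-52.3,105])"
```

```text
clock: 2.28
tcp_pos: [0.5639, -0.2286, 0.1531]
orientation: [0.0, 0.999, 0.036, 0.0]
wrist_force: [0.6, -0.1, 0.5]
finger_gap: 0.0857
grip_force: 0.0
tcp jig [ -7.  -54.5 153.1] delta units [ 0.05  -0.056  1.201] tool x yaw rel jig deg -0.26 F [ 0.6 -0.1  0.5] gap 0.0857 grip 0.0 t 2.275
```

```bash
python3 -m handwheel '{"deltas": [[0.3,0.05,-0.056,0,-0.026],[0.3,0,0,0.6,0],[0.3,0,0,0.6,0],[0.3,0,0,0.2,0],[0.3,0,0,0,0],[0.3,0,0,0,0]]}'; python3 - <<'E'
from jig import *
go([-5,-52.3,88])
d=cam('scene'); save(d,'grasp.png',(215,155,345,275),5)
P=cloud(d)
E
```

```text
clock: 3.02
tcp_pos: [0.5665, -0.2257, 0.0972]
orientation: [0.001, 0.999, 0.039, 0.001]
wrist_force: [-1.0, -0.4, -0.4]
finger_gap: 0.0548
grip_force: 0.0
tcp jig [ -4.2 -51.8  97.2] delta units [-0.02   0.011  0.23 ] tool x yaw rel jig deg 0.06 F [-1.  -0.4 -0.4] gap 0.0548 grip 0.0 t 3.025
```

View pics/grasp.png

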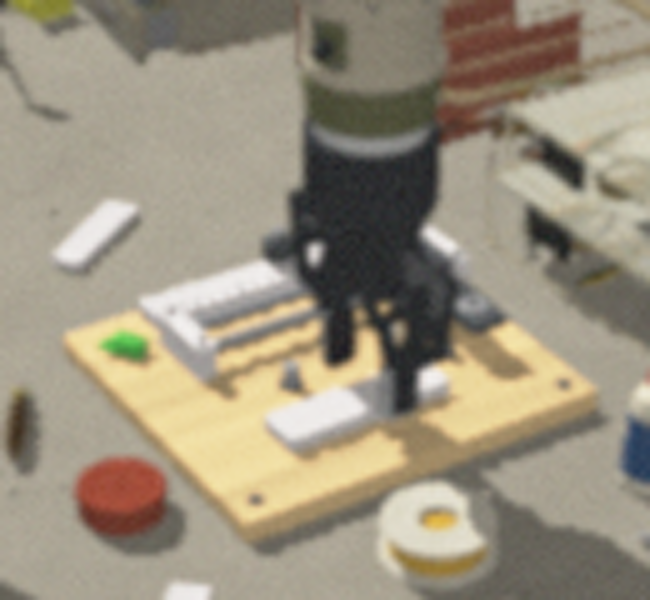

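The fingers straddle the bar, left tip at (338,355) and right at (403,405). The near pin at (290,378) is clear. I'll lower and grip gently.

```bash
python3 -m handwheel '{"deltas": [[0.3,-0.02,0.011,0.22,0],[-0.1,0,0,0,0],[-0.4,0,0,0,0],[-0.5,0,0,0,0],[-0.5,0,0,0,0],[-0.5,0,0,0,0]]}' 25; python3 -c "
from jig import *
go([11,-31,88])"
```

```text
clock: 3.82
tcp_pos: [0.5652, -0.2258, 0.0874]
orientation: [0.0, 0.999, 0.039, 0.0]
wrist_force: [-0.3, -0.0, 2.6]
finger_gap: 0.0293
grip_force: 26.8
tcp jig [ -5.5 -51.8  87.4] delta units [ 0.414 -0.52  -0.015] tool x yaw rel jig deg 0.07 F [-0.3 -0.   2.6] gap 0.0293 grip 26.826076889410615 t 3.825
```

Gripped. I'll shift most of the way, then creep until the pins push back.

```bash
python3 -m handwheel '{"deltas": [[-0.5,0,-0.12,0,0],[-0.5,0.1,-0.12,0,0],[-0.5,0.1,-0.12,0,0],[-0.5,0.1,-0.12,0,0],[-0.5,0,0,0,0],[-0.5,0,0,0,0]]}'; python3 -c "
from jig import *
go([11,-31,88])"
```

```text
clock: 4.58
tcp_pos: [0.5761, -0.2049, 0.0874]
orientation: [-0.0, 0.999, 0.04, 0.001]
wrist_force: [0.2, -0.6, 5.0]
finger_gap: 0.0291
grip_force: 27.2
tcp jig [  7.  -31.8  87.4] delta units [ 0.101 -0.02  -0.016] tool x yaw rel jig deg 0.11 F [ 0.2 -0.6  5. ] gap 0.0291 grip 27.229914385825396 t 4.575
```

```bash
python3 -m handwheel '{"deltas": [[-0.5,0,-0.03,0,0],[-0.5,0,-0.03,0,0],[-0.5,0,0,0,0],[-0.5,0,0,0,0]]}'; python3 -c "
from jig import *
go([11,-31,88])"
```

```text
clock: 5.08
tcp_pos: [0.5759, -0.2032, 0.0874]
orientation: [0.0, 0.999, 0.039, 0.001]
wrist_force: [2.6, -1.6, 4.6]
finger_gap: 0.0294
grip_force: 27.3
tcp jig [  6.9 -30.2  87.4] delta units [ 0.103  0.021 -0.016] tool x yaw rel jig deg 0.07 F [ 2.6 -1.6  4.6] gap 0.0294 grip 27.2861553065016 t 5.075
```

```bash
python3 -m handwheel '{"deltas": [[-0.5,0.04,0,0,0],[-0.5,0.04,0,0,0],[-0.5,0,0,0,0],[-0.5,0,0,0,0]]}'; python3 -c "
from jig import *
go([11,-31,88])"
```

```text
clock: 5.58
tcp_pos: [0.5767, -0.203, 0.0873]
orientation: [0.0, 0.999, 0.039, -0.002]
wrist_force: [-5.6, -2.7, 9.6]
finger_gap: 0.0291
grip_force: 29.1
tcp jig [  7.7 -30.   87.3] delta units [ 0.082  0.026 -0.017] tool x yaw rel jig deg 0.03 F [-5.6 -2.7  9.6] gap 0.0291 grip 29.074513564410154 t 5.575
```

```bash
python3 -m handwheel '{"deltas": [[-0.5,0.05,0,-0.03,0],[-0.5,0,0,0,0],[-0.5,0.05,-0.02,0,0],[-0.5,0,0,0,0],[-0.5,0,0,0,0]]}'; python3 -c "
from jig import *
go([11,-31,88])"
```

```text
clock: 6.2
tcp_pos: [0.5803, -0.2017, 0.0874]
orientation: [-0.0, 0.999, 0.039, -0.002]
wrist_force: [-5.5, -1.8, 2.4]
finger_gap: 0.0291
grip_force: 26.4
tcp jig [ 11.4 -28.9  87.4] delta units [-0.011  0.051 -0.016] tool x yaw rel jig deg 0.03 F [-5.5 -1.8  2.4] gap 0.0291 grip 26.40759295099997 t 6.2
```

```bash
python3 -m handwheel '{"deltas": [[-0.5,0.03,-0.03,-0.03,0],[-0.5,0.03,-0.02,0,0],[-0.5,0,0,0,0],[-0.5,0,0,0,0]]}'; python3 - <<'E'
from jig import *
go([11,-31,88])
d=cam('top'); save(d,'seat1.png',(205,150,305,240),6)
d=cam('scene'); save(d,'seat1s.png',(235,175,345,265),6)
E
```

```text
clock: 6.7
tcp_pos: [0.5807, -0.2003, 0.0876]
orientation: [0.0, 0.999, 0.038, -0.005]
wrist_force: [-9.8, -5.4, -0.0]
finger_gap: 0.0293
grip_force: 25.4
tcp jig [ 11.9 -27.6  87.6] delta units [-0.022  0.086 -0.009] tool x yaw rel jig deg -0.06 F [-9.8 -5.4 -0. ] gap 0.0293 grip 25.43106257915497 t 6.7
```

View pics/seat1s.png

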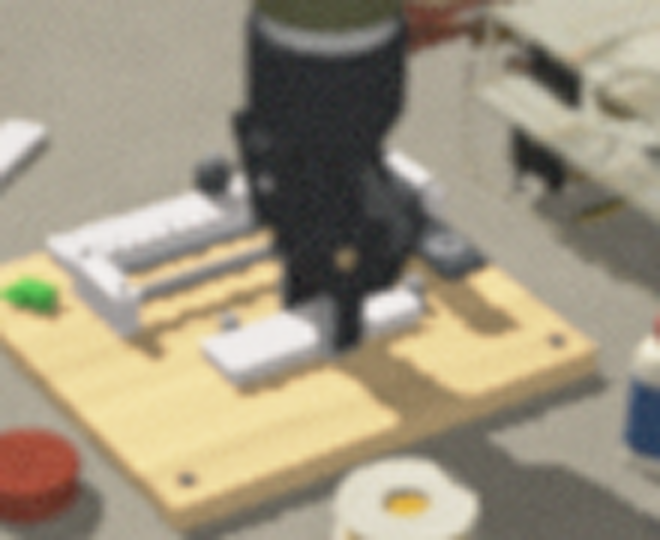

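The scene shows the bar's far end at the end pin (415,283) and its left side at the near pin (230,322). Force is building in both directions. One last small nudge, then I'll open, rise and measure.

```bash
python3 -m handwheel '{"deltas": [[-0.5,0.04,-0.04,0,0],[-0.5,0.02,-0.03,0,0],[-0.5,0,0,0,0],[-0.5,0,0,0,0]]}'; python3 -c "
from jig import *
go([11,-31,88])"; python3 -m handwheel '{"deltas": [[0.1,0,0,0,0],[0.1,0,0,0,0],[0.1,0,0,0,0],[0.1,0,0,-0.5,0],[0.2,0,0,-1,0],[0.2,-0.5,0.5,-1,0],[0.3,-1,1,-1,0],[0.3,-1,1,0,0],[0.3,-1,1,0,0],[0.3,0,0,0,0]]}'; python3 - <<'E'
from jig import *
go([85,45,160])
t=cam('top'); save(t,'seat2.png',(205,150,305,240),6)
s=cam('scene'); save(s,'seat2s.png',(235,175,345,265),6)
for n,t in(('t',t),('s',s)):
    g=cv2.cvtColor(t['frame'],cv2.COLOR_RGB2HSV);w=((g[:,:,1]<50)&(g[:,:,2]>135)).astype(np.uint8)
    k=proj(t,j2w([5,-32,25]))
    for c in cv2.findContours(w,cv2.RETR_EXTERNAL,cv2.CHAIN_APPROX_NONE)[0]:
        if cv2.pointPolygonTest(c,k.tolist(),False)>0:
            q=np.array([w2j(onz(t,*p[0],.025))[:2] for p in c],np.float32);print(n,'bar',cv2.minAreaRect(q))
E
```

```text
clock: 7.3
tcp_pos: [0.5811, -0.1997, 0.0877]
orientation: [0.003, 0.999, 0.037, -0.007]
wrist_force: [-16.1, -15.0, 3.1]
finger_gap: 0.0293
grip_force: 25.7
tcp jig [ 12.3 -27.   87.7] delta units [-0.033  0.099 -0.007] tool x yaw rel jig deg -0.2 F [-16.1 -15.    3.1] gap 0.0293 grip 25.672914683818817 t 7.3
clock: 8.55
tcp_pos: [0.46, -0.3455, 0.2259]
orientation: [0.001, 0.999, 0.037, 0.0]
wrist_force: [0.5, -0.0, 1.0]
finger_gap: 0.0555
grip_force: 0.0
tcp jig [-119.7 -163.1  225.9] delta units [ 5.096 -5.224  1.645] tool x yaw rel jig deg -0.22 F [ 0.5 -0.   1. ] gap 0.0555 grip 0.0 t 8.55
t bar ((5.210277557373047, -28.9151611328125), (29.628028869628906, 110.50171661376953), 88.83692169189453)
s bar ((9.046920776367188, -26.63034439086914), (125.05668640136719, 54.71470260620117), 0.20174533128738403)
```

View pics/seat2.png

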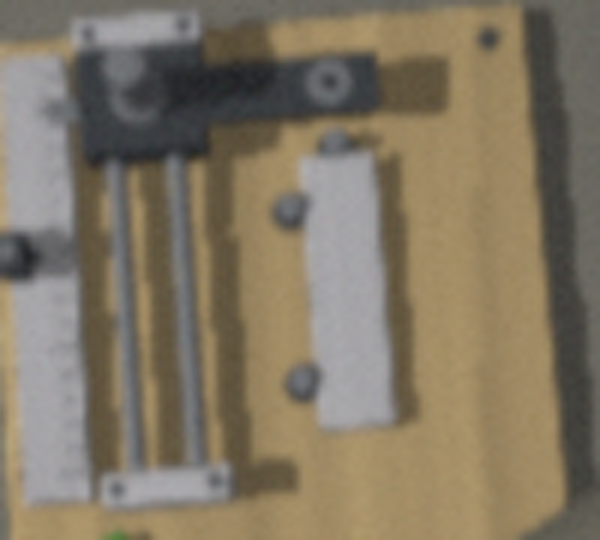

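The bar touches both side pins, (290,210) and (302,382), and the end pin at (335,142). The slide is still home. I'll check the angle with edge-line fits.

```bash
python3 - <<'E'
from jig import *
acc=[]
for i in range(5):
    t=cam('top'); acc.append(t['frame'].astype(float))
g=np.mean(acc,0).mean(2).astype(np.float32)
# sample intensity along jig y at z=25 for right edge / left edge; along x for ends
def edge(fix,rng,axis,sign):
    best=[]
    s=np.arange(*rng,.25)
    pts=[proj(t,j2w([fix,a,25] if axis==1 else [a,fix,25])) for a in s]
    m=np.array(pts,np.float32); v=cv2.remap(g,m[:,0:1],m[:,1:2],cv2.INTER_LINEAR)[:,0]
    k=np.gradient(v)*sign; w=np.clip(k-.4*k.max(),0,None); return (w*s).sum()/w.sum()
xs=np.array([-40,-20,-10,0,10,20,30,50])
R_=[edge(x,(-52,-38),1,1) for x in xs]; print('right',np.round(R_,2),np.polyfit(xs,R_,1))
xl=np.array([-45,-15,-8,0,8,15,22]); L=[edge(x,(-22,-8),1,-1) for x in xl]; print('left',np.round(L,2),np.polyfit(xl,L,1))
print('near end',[round(edge(y,(-60,-40),0,1),2) for y in(-38,-32,-26,-20)])
print('far end',[round(edge(y,(50,68),0,-1),2) for y in(-42,-38,-22,-19)])
E
```

```text
right [-43.35 -44.37 -43.53 -43.93 -44.63 -43.61 -43.81 -43.72] [-1.23358085e-03 -4.38621516e+01]
left [-13.95 -13.55 -13.93 -14.96 -14.27 -13.68 -14.02] [-2.79981224e-03 -1.40606962e+01]
near end [np.float64(-47.46), np.float64(-47.81), np.float64(-48.92), np.float64(-48.4)]
far end [np.float64(61.11), np.float64(60.98), np.float64(60.11), np.float64(60.44)]
```

The bar is aligned to 0.003 rad and seated. Next is the post, after a check of clearance to the tray behind the jig.

```bash
python3 - <<'E'
from jig import *
go([84,45.5,180])
P=cloud(load('top'))
for x in(.66,.69,.72,.75,.78,.81):
    m=(abs(P[:,:,0]-x)<.015)&(abs(P[:,:,1]+.12)<.1)&(P[:,:,2]<.5); print(x,np.percentile(P[m][:,2],95).round(3))
E
```

```text
tcp jig [-116.7 -159.7  225.5] delta units [ 5.034 -5.111  1.138] tool x yaw rel jig deg 0.2 F [ 0.2  0.  -0.1] gap 0.0557 grip 0.0 t 8.9
0.66 0.046
0.69 0.039
0.72 0.002
0.75 0.097
0.78 0.098
0.81 0.098
```

```bash
python3 -m handwheel '{"deltas": [[0.3,0.6,-0.6,0,0],[0.3,0.9,-0.9,0,0],[0.3,0.9,-0.9,0,0],[0.3,0.9,-0.9,0,0],[0.3,0.9,-0.9,0,0],[0.3,0.8,-0.9,0,-0.02],[0.3,0,-0.1,0.6,0],[0.3,0,0,0,0],[0.3,0,0,0,0]]}' 60; python3 -c "
from jig import *
go([84,45.5,126])"
```

```text
clock: 10.02
tcp_pos: [0.6449, -0.1198, 0.2019]
orientation: [0.0, 0.999, 0.041, -0.0]
wrist_force: [-0.3, 0.3, -0.3]
finger_gap: 0.0553
grip_force: 0.0
tcp jig [ 82.1  47.7 201.9] delta units [0.048 0.055 1.898] tool x yaw rel jig deg 0.29 F [-0.3  0.3 -0.3] gap 0.0553 grip 0.0 t 10.025
```

```bash
python3 -m handwheel '{"deltas": [[0.3,0.048,0.055,0,0.02],[0.3,0,0,0.6,0],[0.3,0,0,0.6,0],[0.3,0,0,0.5,0],[0.3,0,0,0.17,0],[0.3,0,0,0,0],[0,0,0,0,0],[-0.5,0,0,0,0],[-0.9,0,0,0,0],[-0.9,0,0,0,0],[-0.9,0,0,0,0],[-0.9,0,0,0,0]]}' 60; python3 - <<'E'
from jig import *
go([84-57,45.5,127])
d=cam('scene'); save(d,'post.png',(215,155,345,265),5)
E
```

```text
clock: 11.52
tcp_pos: [0.6473, -0.1203, 0.128]
orientation: [-0.001, 0.999, 0.04, 0.001]
wrist_force: [-0.8, 6.4, 4.2]
finger_gap: 0.0143
grip_force: 58.5
tcp jig [ 84.5  47.1 128. ] delta units [-1.437  0.035  0.022] tool x yaw rel jig deg 0.16 F [-0.8  6.4  4.2] gap 0.0143 grip 58.50123703479767 t 11.525
```

View pics/post.png

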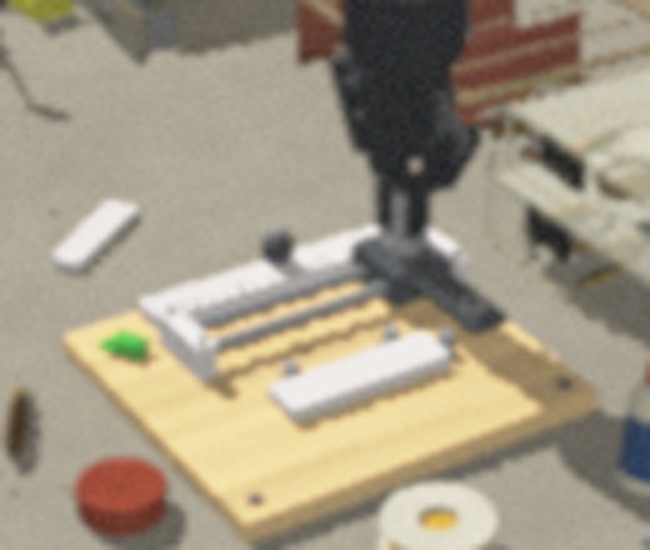

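The fingers hold the post at (403,215). The slide is home and the bar is seated along the pins (390,335), (290,370). I'll pull about 50 mm first.

```bash
python3 -m handwheel '{"deltas": [[-0.9,-0.05,0,0,0],[-0.9,-0.15,0,0,0],[-0.9,-0.2,0,0,0],[-0.9,-0.2,0,0,0],[-0.9,-0.2,0,0,0],[-0.9,-0.2,0,0,0],[-0.9,-0.15,0,0,0],[-0.9,-0.1,0,0,0],[-0.9,0,0,0,0],[-0.9,0,0,0,0]]}'; python3 - <<'E'
from jig import *
go([84-57,45.5,127])
acc=[]
for i in range(4): t=cam('top'); acc.append(t['frame'].astype(float))
t['frame']=np.mean(acc,0).astype(np.uint8)
save(t,'pull_t.png',(190,155,270,215),10)
d=cam('scene'); d['frame']=np.mean([cam('scene')['frame'].astype(float) for _ in range(4)],0).astype(np.uint8); save(d,'pull_s.png',(215,175,345,265),6)
E
```

```text
clock: 12.82
tcp_pos: [0.5996, -0.124, 0.128]
orientation: [-0.002, 0.999, 0.04, 0.003]
wrist_force: [7.3, 6.7, -0.2]
finger_gap: 0.0146
grip_force: 58.5
tcp jig [ 36.7  47.  128. ] delta units [-0.242  0.037  0.023] tool x yaw rel jig deg 0.2 F [ 7.3  6.7 -0.2] gap 0.0146 grip 58.45783889293671 t 12.825
```

View pics/pull_t.png

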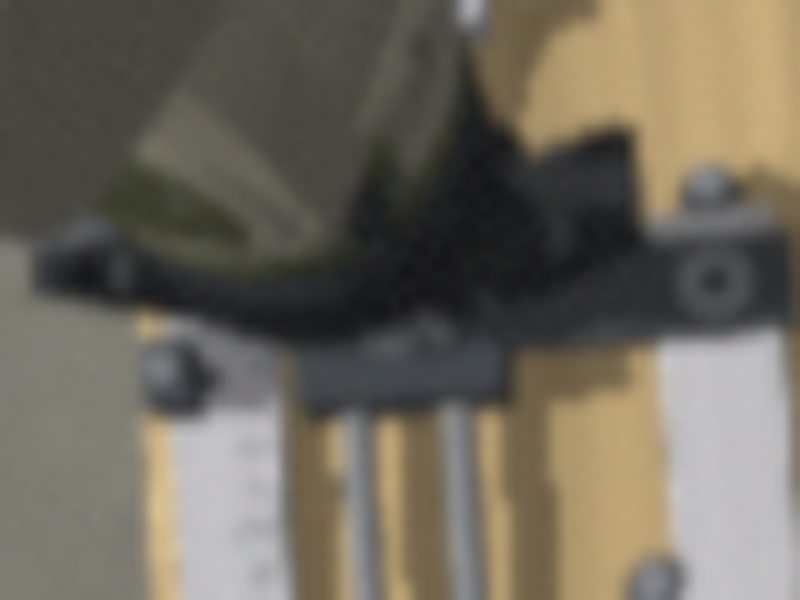

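The pointer is hidden under the hand, but the carriage edge and the drill bush at (715,280) are visible, as is the marker at (175,375). I've used all my picture views, so I'll measure by masks: the marker blob in the two initial views, and bush travel before and after.

```bash
python3 - <<'E'
from jig import *
t0,s0=load('top'),load('scene')
cs={}
for n,d in(('t',t0),('s',s0)):
    g=d['frame'].max(2).astype(int); k=proj(d,j2w([28,99,40])).round().astype(int)
    x0,y0=k[0]-11,k[1]-9
    sub=g[y0:y0+18,x0:x0+22]; print(n,x0,y0);print('\n'.join(' '.join('%3d'%v for v in r) for r in sub))
E
```

```text
t 196 183
113 112 110 114 113 114 113 133 176 182 176 172 174 173 174 171 170 166 161 166 160 116
116 115 114 113 113 113 119 134 172 184 179 170 173 174 174 173 172 169 168 171 163 112
116 112 115 112 113 111 116 140 177 186 180 172 170 174 176 172 174 170 170 177 164 114
115 114 113 113 113 116 116 138 179 188 182 173 171 174 176 175 167 167 164 170 157 111
115 111 113 114 113 115 115 135 172 177 171 162 164 165 168 165 161 147 152 156 150 107
117 116 113 113 114 113 113 127 149 145 139 126 131 135 137 139 135 123 128 136 142 107
115 114 112 114 114 114 112 113 112 101  95  90  87  95 107 114 115 110 112 118 123 102
114 115 114 114 113 110 112 110 100  98 100  83  64  66  91 104 104 107 105 110 104  92
114 115 116 112 115 114 113 112 105 113 109  93  58  53  71  89 100 108 102  99  99  95
113 116 114 111 113 118 113 106 102 107 110  87  58  44  51  73  95 104 104 102 102  96
113 113 112 113 114 113 113 108  97  91  92  75  64  46  50  75  95 103 108 108 105 101
114 115 115 114 112 114 114 107  92  77  72  69  64  52  69  91 101 109 108 108 111 113
116 110 116 112 116 113 114 109  9
[... 1387 characters left out ...]
 167 169 163 168 166 166 157 117  82  73  69  60  71 123 188 213 219 226 228 233 234
166 166 169 165 165 166 165 157 119  81  62  60  61  82 151 216 231 233 235 233 233 234
165 164 166 165 163 166 169 169 145 103  70  67  69  96 163 220 234 235 232 230 224 229
162 164 163 170 171 183 197 203 204 169 121  97  99 115 151 189 221 227 228 227 220 217
166 171 178 196 206 219 227 231 232 225 186 148 132 134 139 157 181 196 208 205 190 180
195 212 220 227 229 232 234 235 235 232 224 196 164 151 145 150 158 169 174 174 168 161
226 229 233 233 234 235 233 234 235 230 225 223 200 171 153 153 160 162 161 163 158 149
234 233 234 228 227 234 228 230 234 224 204 196 186 170 157 158 159 155 149 142 134 122
```

```bash
python3 - <<'E'
from jig import *
t0,s0=load('top'),load('scene')
for n,d in(('t',t0),('s',s0)):
    P=cloud(d); Q=(P-[*J,0])@RJ*1000
    m=(abs(Q[...,0]-28)<22)&(Q[...,1]>75)&(Q[...,1]<125)&(Q[...,2]>31.0)&(Q[...,2]<60)
    q=Q[m]; print(n,len(q)); i=np.argsort(q[:,2])
    for a in q[i][::max(1,len(q)//45)]: print(a.round(1),end=' ')
    print()
print('gray centre',[w2j(onz(t0,213,v,.0265)).round(1).tolist() for v in(188.4,192.1,195.8)])
# screw top: triangulate dark blob
print(w2j(tri([t0,s0],[(208.8,191.6),(270.7,203.5)])).round(1))
# bush travel
t=cam('top')
out=[]
for d,k in((t0,(258.9,162.7)),(t,(261,182.5))):
    g=cv2.resize(d['frame'].mean(2).astype(np.float32),None,fx=8,fy=8,interpolation=cv2.INTER_CUBIC)
    out.append(g[int(k[1]*8)-52:int(k[1]*8)+60,int(k[0]*8)-52:int(k[0]*8)+60]); 
tpl=out[0][12:-12,12:-12]; r=cv2.matchTemplate(out[1],tpl,cv2.TM_CCOEFF_NORMED); _,v,_,l=cv2.minMaxLoc(r)
a=np.array([258.9,162.7]);a_=np.array([int(a[0]*8),int(a[1]*8)])/8; b_=np.array([int(261*8),int(182.5*8)])/8+(np.array(l)-12)/8
print('match',v,l,'travel',[(w2j(onz(t0,*a_,z))-w2j(onz(t0,*b_,z))).round(2).tolist() for z in(.037,.043)], w2j(onz(t0,*a_,.04)))
go([27,45,127])
E
```

```text
t 51
[19.3 97.9 31.2] [ 19.4 100.2  31.7] [ 19.8 104.9  31.7] [30.5 92.3 33. ] [28.1 92.4 33.1] [34.8 93.8 36.1] [29.6 93.8 38.2] [31.9 93.6 38.6] [ 25.6 105.6  38.8] [19.9 94.2 38.9] [26.9 93.7 39.4] [29.5 95.9 39.4] [34.2 95.6 39.5] [19.9 96.4 39.7] [22.4 98.6 39.9] [24.8 98.4 40. ] [24.4 93.8 40.2] [ 22.9 105.5  40.3] [ 20.2 101.   40.3] [ 22.5 100.8  40.4] [ 32.4 104.9  40.6] [ 22.6 103.1  40.9] [36.5 97.6 41. ] [ 36.8 102.2  41.2] [ 34.6 104.7  41.4] [ 27.4 105.   41.5] [ 36.9 104.5  41.5] [19.7 98.5 41.6] [24.3 95.9 41.6] [36.5 99.8 41.7] [ 20. 103.  42.] [21.8 95.9 42. ] [33.8 97.6 42.2] [21.5 93.6 42.3] [34.  99.8 42.4] [ 29.5 104.7  42.8] [ 24.5 102.6  43.2] [31.  95.2 43.4] [26.2 95.4 43.8] [ 33.7 101.8  44.4] [ 24.  100.   44.5] [35.2 94.5 45.7] [30.7 99.3 46.6] [25.8 99.5 47.1] [28.1 99.2 47.6] [ 30.6 101.4  47.6] [25.4 97.  48.3] [30.1 96.7 48.4] [ 28.1 101.4  48.4] [27.6 96.7 48.8] [ 25.6 101.5  49. ] 
s 32
[32.8 91.4 31.3] [17.8 97.  33.3] [ 18.1 103.4  33.5] [25.  90.7 34.1] [30.5 93.7 34.5] [22.  91.8 34.6] [33.2 98.2 35. ] [27.4 94.6 35.1] [ 18.7 104.4  36.5] [20.8 95.7 36.6] [ 21.2 102.6  36.6] [22.8 93.  37.4] [17.4 96.1 37.5] [28.1 95.8 37.9] [33.2 98.1 38.7] [29.5 98.1 39.9] [ 21.4 102.7  40.1] [23.2 93.6 40.6] [ 21.3 108.7  40.8] [20.1 94.5 41.1] [ 17.3 102.   41.8] [ 22.9 105.2  42. ] [ 30.8 100.1  42.1] [31.9 95.8 44. ] [ 32.3 102.6  44. ] [23.3 93.8 44. ] [20.2 94.7 44.6] [23.2 99.5 44.8] [25.7 97.7 44.9] [25.9 98.  48.3] [ 25.7 103.6  49.2] [26.2 98.5 51.6] 
gray centre [[37.6, 85.8, 26.5], [28.7, 86.3, 26.5], [19.8, 86.9, 26.5]]
[26.9 94.2 41. ]
match 0.8436545729637146 (8, 5) travel [[46.34, 0.31, 0.0], [46.03, 0.31, 0.0]] [ 87.79178033 -27.96551119  40.        ]
tcp jig [ 36.8  47.  128. ] delta units [-0.244  0.049  0.023] tool x yaw rel jig deg 0.2 F [ 6.4  7.6 -1.1] gap 0.0143 grip 58.460020422935486 t 13.325
```

```bash
python3 - <<'E'
from jig import *
t0,s0=load('top'),load('scene'); t,s=cam('top'),cam('scene')
def st(n,Q,box,z):
    m=(Q[...,0]>box[0])&(Q[...,0]<box[1])&(Q[...,1]>box[2])&(Q[...,1]<box[3])&(Q[...,2]>z[0])&(Q[...,2]<z[1]); q=Q[m]
    if len(q)<4: print(n,len(q));return
    print(n,len(q),'x',np.percentile(q[:,0],[2,50,98]).round(1),'mid',((np.percentile(q[:,0],2)+np.percentile(q[:,0],98))/2).round(1),'z',np.median(q[:,2]).round(1))
for n,d in(('t0',t0),('s0',s0),('t',t),('s',s)):
    Q=(cloud(d)-[*J,0])@RJ*1000
    st(n+' marker',Q,(5,50,92,110),(34,55)); st(n+' screw',Q,(5,50,90,112),(46,55))
    st(n+' carriage home',Q,(55,125,22,68),(41,47)); st(n+' post',Q,(60,110,30,60),(60,95))
    st(n+' arm home',Q,(60,110,-35,15),(32,52)); st(n+' arm now',Q,(10,62,-37,-25),(32,52)); st(n+' pointer',Q,(70,105,76,90),(29,36)); st(n+' pins',Q,(-45,-15,-20,0),(24,33)); st(n+' pins far',Q,(28,50,-20,-2),(24,33))
    st(n+' nearblock',Q,(-85,-50,30,60),(36,42)); st(n+' farblock',Q,(95,130,30,60),(36,41))
E
```

```text
t0 marker 46 x [19.9 27.5 36.8] mid 28.4 z 41.6
t0 screw 9 x [25.4 28.1 30.7] mid 28.0 z 48.3
t0 carriage home 239 x [ 64.9  83.9 110.2] mid 87.5 z 43.2
t0 post 63 x [78.5 83.4 92.8] mid 85.6 z 85.7
t0 arm home 219 x [74.5 85.3 97.6] mid 86.1 z 41.5
t0 arm now 0
t0 pointer 10 x [83.1 86.1 90.1] mid 86.6 z 31.5
t0 pins 14 x [-32.3 -28.7 -25. ] mid -28.7 z 28.7
t0 pins far 14 x [37.6 41.4 45.1] mid 41.3 z 28.0
t0 nearblock 63 x [-73.4 -67.1 -60.9] mid -67.2 z 38.7
t0 farblock 56 x [101.5 115.  120.9] mid 111.2 z 38.7
s0 marker 27 x [17.3 23.3 33.2] mid 25.3 z 40.8
s0 screw 3
s0 carriage home 98 x [ 61.9  79.7 113. ] mid 87.5 z 43.9
s0 post 51 x [76.4 81.9 90.1] mid 83.2 z 78.4
s0 arm home 90 x [71.  80.5 95.3] mid 83.2 z 42.3
s0 arm now 0
s0 pointer 0
s0 pins 9 x [-35.  -31.5 -26.4] mid -30.7 z 27.7
s0 pins far 11 x [34.5 37.5 43.7] mid 39.1 z 28.5
s0 nearblock 26 x [-76.3 -69.4 -63.1] mid -69.7 z 39.0
s0 farblock 11 x [101.  115.9 119.2] mid 110.1 z 39.7
t marker 47 x [19.5 27.2 36.6] mid 28.1 z 42.6
t screw 8 x [25.2 28.1 30.7] mid 28.0 z 47.2
t carriage home 0
t post 0
t arm home 0
t arm now 53 x [27.1 39.2 50.3] mid 38.7 z 42.2
t pointer 0
t pins 36 x [-44.5 -29.4 -15.6] mid -30.1 z 25.9
t pins far 0
t nearblock 63 x [-73.3 -67.1 -61.3] mid -67.3 z 38.3
t farblock 0
s marker 28 x [15.4 23.5 32.5] mid 23.9 z 41.0
s screw 6 x [16.2 25.4 28.5] mid 22.4 z 48.6
s carriage home 9 x [ 55.8  57.8 112.2] mid 84.0 z 42.6
s post 0
s arm home 0
s arm now 24 x [24.4 35.8 54.4] mid 39.4 z 41.9
s pointer 4 x [ 90.3  96.9 102. ] mid 96.1 z 29.4
s pins 21 x [-41.6 -31.5 -19.1] mid -30.3 z 27.0
s pins far 2
s nearblock 26 x [-75.9 -69.5 -62.4] mid -69.1 z 38.7
s farblock 31 x [ 98.6 110.8 119.6] mid 109.1 z 38.4
```

Relative to known jig features, the marker is at x ≈ 27.0, which needs 58 mm of travel. Current travel is about 47.2 mm. I'll pull about 10.8 mm more.

```bash
python3 -m handwheel '{"deltas": [[-0.9,-0.1,0,0,0],[-0.9,-0.1,0,0,0],[-0.9,-0.08,0,0,0],[-0.9,0,0,0,0],[-0.9,0,0,0,0],[-0.9,0,0,0,0],[-0.9,0,0,0,0]]}'; python3 - <<'E'
from jig import *
go([27,45,127])
t0=load('top')
def midx(Q,lo,hi,n):
    m=(Q[...,0]>lo)&(Q[...,0]<hi)&(Q[...,1]>-37)&(Q[...,1]<-22)&(Q[...,2]>32)&(Q[...,2]<52); q=Q[m][:,0]; return np.median(q),np.percentile(q,[2,98]).mean(),len(q)
f=lambda d:(cloud(d)-[*J,0])@RJ*1000
print('home',midx(f(t0),60,110,0))
for i in range(3):
    t=cam('top'); print('now',midx(f(t),5,55,0))
# bush match, sub-pixel, home vs now
g0=cv2.resize(t0['frame'].mean(2).astype(np.float32),None,fx=8,fy=8,interpolation=cv2.INTER_CUBIC)
g=cv2.resize(t['frame'].mean(2).astype(np.float32),None,fx=8,fy=8,interpolation=cv2.INTER_CUBIC)
k=proj(t0,j2w([86.2,-28,43])); n=(proj(t0,j2w([28.2,-28,43])))
K=(k*8).astype(int);N=(n*8).astype(int)
tpl=g0[K[1]-44:K[1]+44,K[0]-40:K[0]+40]; r=cv2.matchTemplate(g[N[1]-84:N[1]+84,N[0]-60:N[0]+60],tpl,cv2.TM_CCOEFF_NORMED);_,v,_,l=cv2.minMaxLoc(r)
N2=N+np.array(l)-[20,40]; print(v,l,'travel',w2j(onz(t0,*(K/8),.043))-w2j(onz(t0,*(N2/8),.043)))
# bar near end / right edge check
def edge(fx,rng,ax,sg):
    s=np.arange(*rng,.25); m=np.array([proj(t,j2w([fx,a,25] if ax else [a,fx,25])) for a in s],np.float32)
    v=cv2.remap(t['frame'].mean(2).astype(np.float32),m[:,:1],m[:,1:],cv2.INTER_LINEAR)[:,0]; k=np.gradient(v)*sg; w=np.clip(k-.4*k.max(),0,None); return round(float((w*s).sum()/w.sum()),1)
print('near',[edge(y,(-60,-40),0,1) for y in(-38,-32,-26,-20)],'right',[edge(x,(-52,-38),1,1) for x in(-40,-20,-10,0,50)])
E
```

```text
clock: 14.3
tcp_pos: [0.5888, -0.1249, 0.128]
orientation: [-0.002, 0.999, 0.04, 0.004]
wrist_force: [7.8, 7.3, -1.1]
finger_gap: 0.014
grip_force: 58.5
tcp jig [ 25.8  47.  128. ] delta units [0.029 0.049 0.025] tool x yaw rel jig deg 0.2 F [ 7.8  7.3 -1.1] gap 0.014 grip 58.473390340805054 t 14.3
home (np.float64(84.34451869815705), np.float64(82.42751075529326), 66)
now (np.float64(27.707085879419765), np.float64(28.120911426497415), 66)
now (np.float64(27.59018385657854), np.float64(28.029302264047114), 66)
now (np.float64(27.587224247639714), np.float64(27.794213357261675), 65)
0.8948096632957458 (21, 39) travel [57.71303243  0.29289004  0.        ]
near [-48.0, -47.9, -49.1, -48.2] right [-43.4, -44.5, -43.5, -44.0, -44.2]
```

Bush travel is 57.7 mm, and in the same view the arm centre (28.0) matches the marker (28.2). The bar hasn't moved. I'll hand in.

```bash
python3 -m handwheel '{"deltas": [[-0.9,0,0,0,0],[-0.9,0,0,0,0],[-0.9,0,0,0,0]]}'; python3 -c "
from workcell import hand_in
print(hand_in())"
```

```text
clock: 14.82
tcp_pos: [0.5889, -0.1249, 0.128]
orientation: [-0.002, 0.999, 0.04, 0.004]
wrist_force: [8.5, 7.6, -1.3]
finger_gap: 0.0145
grip_force: 58.5
the job is handed in; nothing more can be done
None
```

I've handed the job in but got no verdict back: by camera measurement the bar sits against all three pins, and the gripper holds the slide with its pointer within about 1 mm of the marker, judged from the drill arm and marker because the hand hid the pointer.

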